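# Index the rivet fixture to its next station

## Task

The rivet fixture sits on a turntable that a spring plunger locks. Pull the plunger's black knob up until the pin is clear, turn the table clockwise (seen from above) to the very next hole and let the plunger spring fully home in it, so that the table is locked there. Find the hole by feel with light force, without jamming or levering the pin, then let go, and leave the things lying round the turntable where they are.

Things in the scene. Friction and masses are not known exactly. Their poses are not given: they have to be found in the camera images.
- knob (a point): Centre (half-way up) of the black ribbed plunger knob: upright cylinder, diameter 26 mm, 34 mm tall, 116 mm from the turntable's axis. At home its centre is 95 mm above the table top. It rises with the plunger and goes round with the turntable. Below it stand the plunger housing (28 mm across, top at 72 mm) and the lug (36 mm wide, top at 52 mm).
- pivot (a point): Point on the turntable's vertical axis, 52 mm above the table top, hidden under the rivet fixture.
- rivet_fixture: Grey locating plate with dowel pins, 205x126x31 mm, fixed on the turntable and turning with it. Origin: centre of its underside, 52 mm above the table top. Its near edge is about 65 mm from the knob's centre, its top 83 mm high.
- index_base: Round grey base of the turntable, 272 mm across with four bolted feet out to 148 mm from the axis, bolted down. Origin: on the axis, at the table top. It carries the index plate (top 36 mm high) under the knob: an arc 32 mm wide with holes 116 mm from the axis.
- turntable (a joint): Turn of the table, rad, growing CLOCKWISE seen from above; 0 = start hole. The next hole lies between 0.56 and 0.73 (on an adjustable sector, set anew each time, not measured); wrong holes: 0.52 beyond it, and at -0.56. Stays where left; turning takes about 2 N at the knob, 5 to 10 N with the pin dragging on the plate, which is smooth but for a 0.4 mm step where the sector begins.
- plunger (a joint): Lift of the plunger, m: 0 = pin home in a hole, 0.010 = nose just clear of the plate, 0.014 = upper stop. Its spring pulls down with 5 N at 0, 8 N at the stop. Let go between holes, the pin rests on the plate at about 0.010 and slides along as the knob is pushed; over a hole it snaps down to 0 and locks the table.
- index_pin: The plunger's round-nosed steel pin, diameter 10 mm; holes are 11.5 mm wide (0.75 mm play each way), pin 10 mm deep when home. Origin on its axis, at table-top height when home. Pressing it on the plate, or levering it sideways in a hole, with more than 30 N spoils it.
- comb_9: Bystander: reed comb standing on its long edge, 128x12x34, at the right behind the grinder. Origin: centre of its underside (sizes in mm).
- cover_plate: Bystander: polished cover plate, 103x30x10, lying beside the round base. Origin: centre of its underside (sizes in mm).
- tweezers: Bystander: steel tweezers, 122 long, 10 high, lying beside the round base. Origin: centre of its underside (sizes in mm).

How it is judged (in metres and radians):
On the way, in this order (a step that is already met when the one before it is completed fails the run):
1. the plunger is pulled until its pin is clear of the start hole (value of joint plunger above 0.01 m and value of joint turntable below 0.2 rad), for 0.1 s.
2. the table is turned to the next hole clockwise and the plunger has sprung fully home there (value of joint plunger below 0.0015 m and value of joint turntable between 0.5 and 0.8 rad), for 0.2 s.
At the end, for the whole second after the job is handed in: The plunger is home (lift under 1.5 mm) with the turntable between 0.5 and 0.8 rad, that is in the next hole clockwise and no other, and at rest; the robot has let go (all of step 2 and velocity of joint turntable between -0.05 and 0.05 rad/s); the robot touches nothing.
It fails at once if the pin presses on the plate or the side of a hole with more than 30 N (contact force between index_pin and anything else above 30 N).
It fails at once if a bystander is pushed more than 3 cm from its place (distance of any of comb_9, cover_plate, tweezers from where it was at the start of the episode above 0.03 m).
It also fails if it takes over 46 s, if anything falls off the work surface, if the arm or the gripper's body presses on something with over 40 N, if the wrist force passes 120 N, or if a joint passes its speed limit or range.

## Robot

A 6-joint arm with a two-finger parallel gripper is mounted at the origin on the work surface; the furniture and walls round the work are solid. World frame = base frame: x ahead of the robot, y to its left, z up, the work surface at z = 0. Lengths are in mm, angles in rad, forces in N, time in s.
With the tool pointing down it reaches from about 250 to 850 mm from the base axis. Payload 12.5 kg.
Tool frame: the origin (TCP) lies midway between the tips of the shut fingers; the grasp point (between the pads) lies 19 mm behind it; z points along the fingers, y is the direction in which the jaws open and shut (so a half turn about z gives the same grasp; the last joint's range is limited). The gripper opens to 93 mm and grips with 3 to 60 N. Pads are 15 mm wide; open, the fingers measure 128 mm over their backs; the gripper's body (75 mm by 188 mm) begins 65 mm behind the grasp point.
Start: joints at [1.111, 0.351, 1.652, -0, 1.139, -0.085], TCP at [201.316, 511.817, 218.633] pointing down, gripper open.
Joint ranges: [-2.75, 2.75], [-0.79, 2.1], [0.01, 2.65], [-1.57, 4.71], [0.07, 3.14], [-2.87, 2.87]. Speed limits (rad/s): [2.22, 2.22, 2.79, 3.14, 3.14, 3.14].

## Interface

Orientations are given as a unit quaternion [w, x, y, z].
In Python, from plant import monitor, eyes, finish_job gives the robot as it stands.
- The arm moves only by the tool arm_command, never from a script. Its argument "series" is a list of rows, each an object with "travel": the shift along the tool's x, y, z in mm, a list of three; "delta_rot": the turn, a rotation vector about the tool's x, y, z in degrees, a list of three. A call has 1 to 12 rows; each row is the pose to reach, as a shift and turn from the pose commanded when the call began, along the tool's axes at that moment; what a row does not reach only later rows make up. A row lasts 1/8 s, in which the tool goes at most 62.5 mm and 10.7 degrees, less where a joint would pass 70% of its speed; a pose out of reach is approached as far as the arm can. A call with a gripper value outside its range is refused whole. "claw" is the gripper's target within -1 to 1 (fully open at 1, half-way at 0, shut at -1), set as the call begins (left out, the last holds). The fingers move at their own pace and stop on an object; the grip force is fixed at half the most. Time passes only in rows, so rows that repeat a pose let the fingers close. It gives the time, the measured TCP pose, the force and the opening at its end, in the units of the state.
- monitor.read_state(): the state, without advancing time (a new reading comes with each control period).
- eyes.grab_frame(name): name is "scene" or "top" or "wrist"; returns a dict with "img" (480x640x3 uint8, blue, green, red), "fx", "fy", "cx", "cy" (pixels), "cam_to_world" (4x4, takes a point from camera to world coordinates). Camera axes: x right, y up, looking along -z (the intrinsics and any distortion apply to the point x, -y, -z); pixel columns grow to the right and rows downward; lengths in mm; the calibration is good to about 2 mm. A picture is of the moment at which its call begins. There is no depth.
- finish_job(): hands the job in, once; it reports no verdict.
Trained networks look in a picture, given as the dict that the camera call returned (one of the last four; its "shot" number tells which), for a name from the list of things; names that differ only in an ending like _2 or _b are one class to them, and where a whole thing is asked for, a point or a joint stands for the part that bears it (a point fixed in the world has none). Each returns a list of dicts, best first, with "p" (0 to 1); they miss things now and then, are a little off and sometimes report something else, mostly with a low value. They report only what shows in the picture. A call takes as long as a camera call.
- eyes.trace(target, picture): "pixels" (480x640 bool, what is visible of it) and "rect" ([left, top, right, bottom] in pixels, round what is visible of it).
The state is a dict: "time_s": time; "joints": joint angles; "joint_vel": joint speeds; "tau": joint torques, N m; "tcp_pos": TCP position; "tcp_rot": TCP orientation; "ft_force": force on the tool from outside, world axes, zero at the start; "moment": the same for the moment, N m; "width": finger opening in mm.
Only numpy, scipy, OpenCV 4.12 (cv2) and the standard library are available. Lean on these libraries where they do the work, as an engineer would, in place of code of your own. Each camera call takes 0.05 s, during which the arm holds its last target. There are 200 camera calls.

## Working session

There is one attempt and no reset: what is moved stays moved. The work goes in short steps, Python scripts to look and compute and a tool call to move; the robot and the scene stay as the last step left them, time stands still between calls to the robot, and variables do not carry over. Pictures are saved under pics/ and viewed, about 8 in all and at most 12, crops included, and the job is handed in when it is done.

Besides the shell and the picture viewer there is one more tool, called after "Call:" in YAML: its name, and indented under it one key for each argument. arm_command: Moves the arm, as the interface text tells. Its arguments: {"type":"object","properties":{"series":{"type":"array"},"claw":{"type":"number"}},"required":["series"]}

```bash
mkdir -p pics; cat > h.py <<'E'
from plant import monitor, eyes, finish_job
import numpy as np, cv2
def proj(f,P):
    T=np.array(f["cam_to_world"]);p=np.linalg.inv(T)@np.append(P,1)
    return f["fx"]*p[0]/-p[2]+f["cx"], f["fy"]*-p[1]/-p[2]+f["cy"]
def ray(f,u,v):
    T=np.array(f["cam_to_world"]);d=T[:3,:3]@np.array([(u-f["cx"])/f["fx"],-(v-f["cy"])/f["fy"],-1]);return T[:3,3],d/np.linalg.norm(d)
def atz(f,u,v,z):
    o,d=ray(f,u,v);return o+d*(z-o[2])/d[2]
def meet(a,b):
    A=np.zeros((3,3));r=np.zeros(3)
    for o,d in (a,b):
        M=np.eye(3)-np.outer(d,d);A+=M;r+=M@o
    return np.linalg.solve(A,r)
E
python3 - <<'E'
from h import *
fs={}
for n in("scene","top"):
    f=eyes.grab_frame(n);fs[n]=f;print(n,[k for k in f],np.array(f["cam_to_world"]).round(2).tolist(),f["fx"])
    cv2.imwrite(f"pics/{n}0.png",f["img"])
    for t in("knob","index_base","rivet_fixture","comb_9","cover_plate","tweezers"):
        for r in eyes.trace(t,f)[:2]:
            m=r["pixels"];ys,xs=np.nonzero(m);print(t,round(r["p"],2),r["rect"],xs.mean().round(1),ys.mean().round(1),m.sum())
print(monitor.read_state())
E
```

```text
scene ['img', 'fx', 'fy', 'cx', 'cy', 'cam_to_world', 'shot'] [[-0.84, 0.24, -0.49, 58.21], [-0.54, -0.35, 0.76, 906.14], [0.01, 0.9, 0.43, 481.75], [0.0, 0.0, 0.0, 1.0]] 564.0122392958283
knob 0.57 [334.4, 240.3, 352.8, 270.1] 343.6 254.7 413
index_base 0.63 [175.9, 229.8, 359.0, 352.3] 266.2 291.4 14757
rivet_fixture 0.75 [195.8, 232.3, 316.1, 312.9] 255.8 271.6 6373
comb_9 0.59 [305.1, 201.2, 323.1, 230.4] 314.0 215.8 293
tweezers 0.86 [216.8, 359.1, 303.1, 372.5] 260.8 366.9 832
top ['img', 'fx', 'fy', 'cx', 'cy', 'cam_to_world', 'shot'] [[0.01, 0.98, -0.21, 273.1], [-1.0, 0.01, -0.0, 217.13], [0.0, 0.21, 0.98, 1206.01], [0.0, 0.0, 0.0, 1.0]] 617.3810777971371
knob 0.63 [195.1, 168.7, 322.3, 299.8] 262.9 228.9 9365
knob 0.61 [276.0, 271.0, 292.0, 291.0] 283.8 279.9 189
index_base 0.66 [198.1, 164.0, 334.6, 303.0] 266.4 228.9 13685
rivet_fixture 0.98 [196.9, 170.6, 320.4, 268.8] 258.9 219.4 7107
comb_9 0.59 [394.5, 176.0, 462.0, 187.8] 425.0 181.5 694
cover_plate 0.57 [340.4, 200.1, 361.3, 254.6] 350.4 225.5 711
tweezers 0.68 [206.7, 302.2, 206.3, 302.2] 206.0 300.0 1
{'time_s': 0.7, 'joints': array([ 1.11140691e+00,  3.50678195e-01,  1.65180580e+00, -4.26404150e-06,
        1.13912080e+00, -8.46169162e-02]), 'joint_vel': array([ 8.30048847e-04,  3.43681113e-04,  1.04310134e-04, -8.25132643e-04,
        1.12630910e-03,  6.30090686e-05]), 'tau': array([-5.86522638e-04, -4.97157741e+01, -2.85463446e+01,  7.00029242e-02,
        2.19564512e-02, -3.51938195e-05]), 'tcp_pos': array([201.30949041, 511.81069917, 218.6422986 ]), 'tcp_rot': array([ 2.33708193e-07,  1.86290665e-01,  9.82494676e-01, -6.36980264e-06]), 'ft_force': array([0.31525151, 1.19897663, 0.81146294]), 'moment': array([ 0.00283273, -0.01019174,  0.02729846]), 'width': 92.69295532882}
```

```bash
ls pics
```

```text
scene0.png
top0.png
```

View pics/scene0.png

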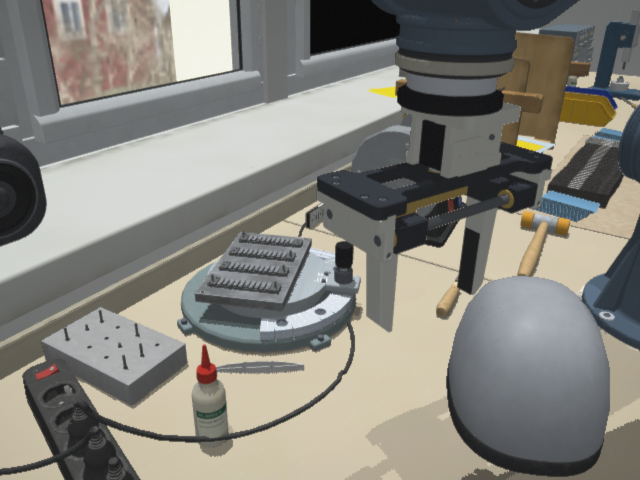

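View pics/top0.png

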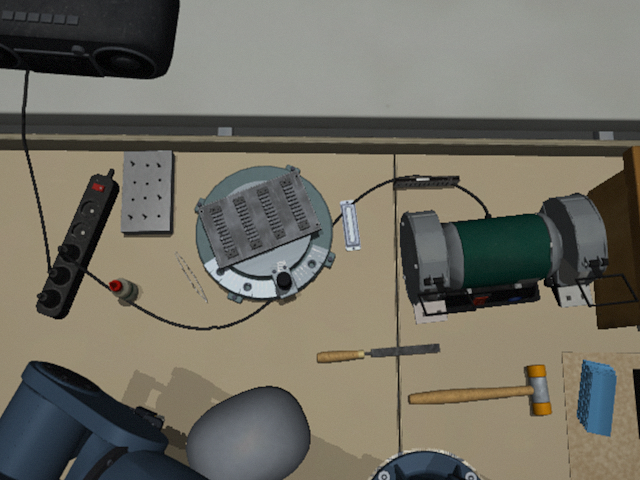

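```bash
python3 - <<'E'
from h import *
s=eyes.grab_frame("scene");t=eyes.grab_frame("top")
# knob by two views (scene mask centre, top mask centre)
print("knob",meet(ray(s,343.6,254.9),ray(t,283.9,280)))
print("knob top at z",atz(t,283.9,280,95),atz(t,283.9,280,112),atz(s,343.6,254.9,95))
r=eyes.trace("rivet_fixture",t)[0]["pixels"].astype(np.uint8)
c=max(cv2.findContours(r,0,1)[0],key=cv2.contourArea);q=cv2.minAreaRect(c);print(q)
for p in cv2.boxPoints(q):print(atz(t,*p,75).round(0))
print("centre",atz(t,*q[0],75))
b=eyes.trace("index_base",t)[0]["rect"];print("base",b,atz(t,(b[0]+b[2])/2,(b[1]+b[3])/2,20))
print(np.array(s["cx"]),s["cy"])
E
```

```text
knob [426.95749711 264.76187266  92.85202268]
knob top at z [425.80799229 264.2631035   95.        ] [423.47130892 263.54196374 112.        ] [425.87707949 268.48781689  95.        ]
((259.3393859863281, 219.1210479736328), (66.78544616699219, 109.9376220703125), 68.7136001586914)
[563. 434.  75.]
[645. 242.  75.]
[523. 194.  75.]
[445. 383.  75.]
centre [543.35774367 313.81449412  75.        ]
base [197.1, 161.7, 332.9, 303.9] [529.01251729 306.57392835  20.        ]
321.518214070132 229.38911984879428
```

The scene picture shows the knob at (344,255), standing right of the fixture. In the top picture it is at (284,280), and the white index sector runs left from it along the lower rim of the base. Clockwise therefore takes the knob left in the picture (+y). I'll zoom in to find the next hole.

```bash
python3 - <<'E'
from h import *
t=cv2.imread("pics/top0.png");s=cv2.imread("pics/scene0.png")
a=cv2.resize(t[235:305,200:340],None,fx=5.6,fy=4.2*4/3,interpolation=3)[:, :]
b=cv2.resize(s[235:355,200:370],None,fx=4.6,fy=4.6,interpolation=3)
cv2.imwrite("pics/topz.png",a);cv2.imwrite("pics/scz.png",b[:560]);print(a.shape,b.shape)
f=eyes.grab_frame("top");K=np.array([426,265.5]);C=np.array([533.,309.5])
d=K-C
for w in(0,.56,.65,.73,1.1,-.56):
    c,sn=np.cos(-w),np.sin(-w);p=C+np.array([[c,-sn],[sn,c]])@d
    u=np.array(proj(f,[*p,36]));g=eyes and None
    print(w,p.round(1),u.round(1),((u-[200,235])*5.6).round())
E
```

```text
(392, 784, 3) (552, 782, 3)
0 [426.  265.5] [284.5 284.1] [473. 275.]
0.56 [419.  329.1] [251.  287.4] [286. 293.]
0.65 [421.2 339.2] [245.7 286.2] [256. 287.]
0.73 [423.9 348.1] [241.1 284.7] [230. 278.]
1.1 [445.3 384.9] [222.2 273.3] [125. 215.]
-0.56 [465.7 215.4] [311.  263.9] [622. 162.]
```

View pics/topz.png

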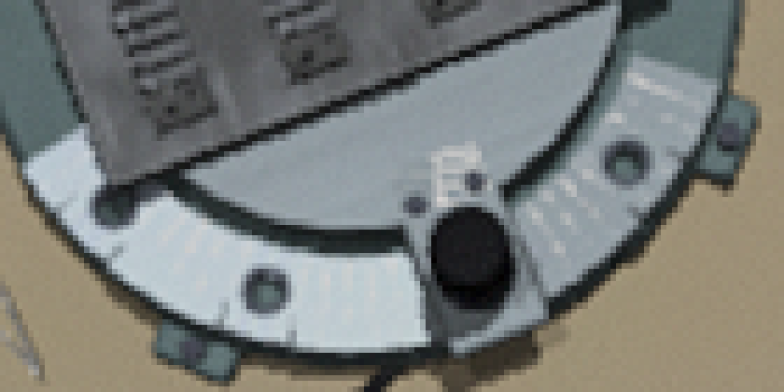

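View pics/scz.png

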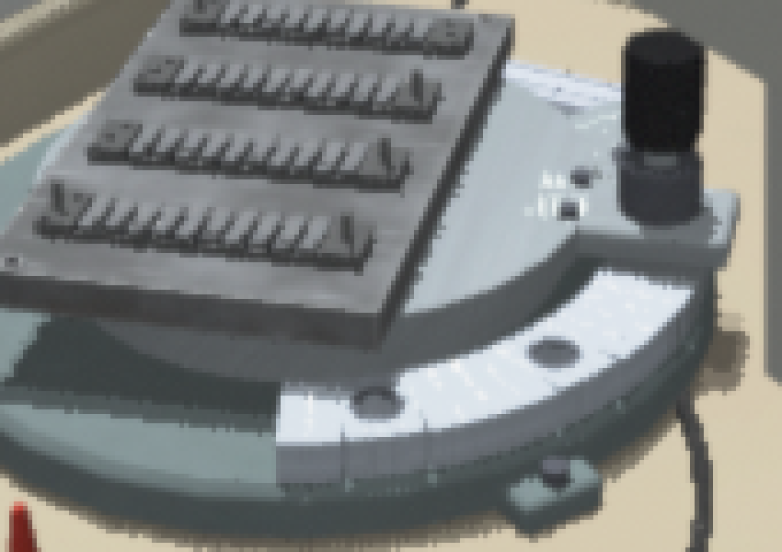

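Positions so far:
- **Knob:** about (426, 265.5).
- **Pivot:** about (533, 309.5).
- **Next hole:** crop pixel (267,291), which is about 0.62 rad. The other two holes at (113,207) and (625,160) match predictions.

Next I'll move above the knob with the jaws set along the tangent.

Call:
arm_command:
  series:
    - {"travel":[-38,-18,2],"delta_rot":[0,0,-6]}
    - {"travel":[-75,-37,5],"delta_rot":[0,0,-11]}
    - {"travel":[-112,-55,7],"delta_rot":[0,0,-17]}
    - {"travel":[-150,-74,9],"delta_rot":[0,0,-22]}
    - {"travel":[-187,-92,12],"delta_rot":[0,0,-28]}
    - {"travel":[-225,-110,14],"delta_rot":[0,0,-33]}
    - {"travel":[-262,-129,16],"delta_rot":[0,0,-39]}
    - {"travel":[-299,-147,19],"delta_rot":[0,0,-44]}
    - {"travel":[-299,-147,19],"delta_rot":[0,0,-44]}
    - {"travel":[-299,-147,19],"delta_rot":[0,0,-44]}
  claw: 0.3

```text
time_s: 2.2
tcp_pos: [425.5, 265.8, 199.7]
tcp_rot: [-0.0, -0.195, 0.981, 0.0]
ft_force: [-0.1, -0.2, 0.4]
width: 60.3
```

```bash
python3 - <<'E'
from h import *
from scipy.spatial.transform import Rotation as R
w=eyes.grab_frame("wrist");cv2.imwrite("pics/w1.png",w["img"])
st=monitor.read_state();print(st["time_s"],st["tcp_pos"],st["joints"].round(2),st["ft_force"],st["width"]);q=st["tcp_rot"];print(R.from_quat([*q[1:],q[0]]).as_matrix().round(3))
for r in eyes.trace("knob",w)[:3]:print(r["p"],r["rect"])
print("expected",proj(w,[426,265.5,112]),proj(w,[426,265.5,78]),"axis",proj(w,[533,309.5,52]))
print([proj(w,p) for p in([421.2,339.2,36],)])
E
```

```text
2.25 [425.24025315 266.11168993 199.67774338] [ 0.47  0.29  1.79  0.    1.06 -1.5 ] [-0.64387818  0.10212967  0.21596448] 60.14562992383591
[[-0.924 -0.383 -0.   ]
 [-0.383  0.924  0.   ]
 [ 0.     0.    -1.   ]]
0.63 [295.8, 220.9, 337.9, 262.8]
expected (np.float64(318.61491102472775), np.float64(247.37027766252268)) (np.float64(318.6722637242599), np.float64(236.25528626665002)) axis (np.float64(318.4122512852276), np.float64(348.90854391462153))
[(np.float64(394.221846883141), np.float64(250.6780394042564))]
```

View pics/w1.png

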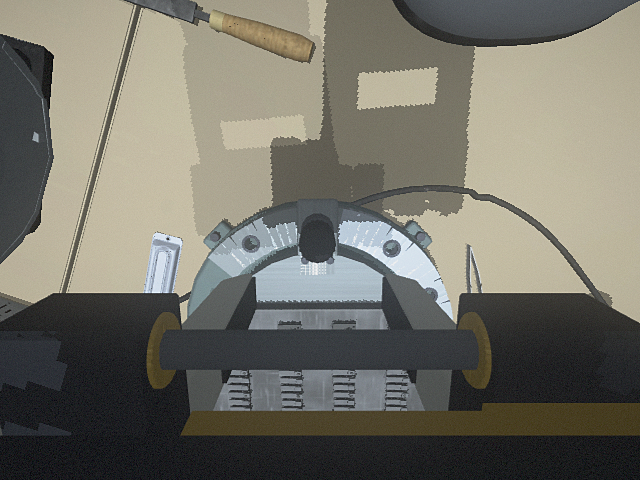

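The wrist picture shows the knob top at about (318,246), where it was expected (319,247), and the next hole at about (391,247). I'll go down and grip.

Call:
arm_command:
  series:
    - {"travel":[0,0,30]}
    - {"travel":[0,0,60]}
    - {"travel":[0,0,85]}
    - {"travel":[0,0,105]}
    - {"travel":[0,0,117]}
    - {"travel":[0,0,119]}
    - {"travel":[0,0,119]}

```text
invalid input
```

Call:
arm_command:
  series:
    - {"travel":[0,0,0]}
    - {"travel":[0,0,0]}
    - {"travel":[0,0,0]}
    - {"travel":[0,0,0]}
    - {"travel":[0,0,0]}
    - {"travel":[0,0,0]}
  claw: -0.6

```text
invalid input
```

```bash
python3 - <<'E'
from h import *
t=eyes.grab_frame("top")
h=[atz(t,200+u/5.6,235+v/5.6,36)[:2] for u,v in((267,291),(113,207),(625,160))]
K=np.array([426,265.5])
from scipy.optimize import least_squares
s=least_squares(lambda c:[np.hypot(*(p-c))-116 for p in h+[K]],[533,309]);C=s.x;print(C,s.fun)
a=[np.arctan2(*(p-C)[::-1]) for p in h+[K]];print([(a[3]-x+np.pi)%(2*np.pi)-np.pi for x in a])
C2=[533,309.5];a=[np.arctan2(*(p-C2)[::-1]) for p in h+[K]];print([(a[3]-x+np.pi)%(2*np.pi)-np.pi for x in a])
E
```

```text
[532.84017273 309.72717823] [ 0.01049768  0.19037758  0.33240592 -0.36754002]
[np.float64(0.6155820928349804), np.float64(1.1426653635138617), np.float64(-0.5695697068033101), np.float64(0.0)]
[np.float64(0.6148414411297516), np.float64(1.1408140560180637), np.float64(-0.5696667815330305), np.float64(0.0)]
```

Call:
arm_command:
  series:
    - {"travel":[0,0,30],"delta_rot":[0,0,0]}
    - {"travel":[0,0,60],"delta_rot":[0,0,0]}
    - {"travel":[0,0,85],"delta_rot":[0,0,0]}
    - {"travel":[0,0,105],"delta_rot":[0,0,0]}
    - {"travel":[0,0,117],"delta_rot":[0,0,0]}
    - {"travel":[0,0,119],"delta_rot":[0,0,0]}
    - {"travel":[0,0,119],"delta_rot":[0,0,0]}

```text
time_s: 3.22
tcp_pos: [425.9, 265.9, 81.1]
tcp_rot: [0.0, -0.195, 0.981, 0.0]
ft_force: [0.7, -0.1, -0.8]
width: 60.1
```

Call:
arm_command:
  series:
    - {"travel":[0,0,0],"delta_rot":[0,0,0]}
    - {"travel":[0,0,0],"delta_rot":[0,0,0]}
    - {"travel":[0,0,0],"delta_rot":[0,0,0]}
    - {"travel":[0,0,0],"delta_rot":[0,0,0]}
  claw: -0.35

```text
time_s: 3.72
tcp_pos: [425.8, 265.6, 80.7]
tcp_rot: [0.0, -0.195, 0.981, 0.0]
ft_force: [-0.1, -0.2, -0.6]
width: 30.6
```

Call:
arm_command:
  series:
    - {"travel":[0,0,0],"delta_rot":[0,0,0]}
    - {"travel":[0,0,0],"delta_rot":[0,0,0]}
  claw: -0.405

```text
time_s: 3.98
tcp_pos: [425.8, 265.5, 80.6]
tcp_rot: [0.0, -0.195, 0.981, -0.0]
ft_force: [0.5, -0.3, 0.3]
width: 27.7
```

Call:
arm_command:
  series:
    - {"travel":[0,0,0],"delta_rot":[0,0,0]}
    - {"travel":[0,0,0],"delta_rot":[0,0,0]}
  claw: -0.425

```text
time_s: 4.22
tcp_pos: [425.7, 265.4, 80.6]
tcp_rot: [-0.0, -0.195, 0.981, -0.0]
ft_force: [-0.1, -2.1, 0.6]
width: 26.9
```

Call:
arm_command:
  series:
    - {"travel":[0,-0.4,0],"delta_rot":[0,0,0]}
    - {"travel":[0,-0.4,0],"delta_rot":[0,0,0]}
  claw: -0.445

```text
time_s: 4.47
tcp_pos: [425.9, 265.2, 80.6]
tcp_rot: [-0.0, -0.195, 0.981, -0.0]
ft_force: [0.1, -1.8, 0.4]
width: 25.8
```

Call:
arm_command:
  series:
    - {"travel":[0,0,0],"delta_rot":[0,0,0]}
    - {"travel":[0,0,0],"delta_rot":[0,0,0]}
    - {"travel":[0,0,0],"delta_rot":[0,0,0]}
  claw: -0.6

```text
time_s: 4.85
tcp_pos: [425.9, 265.2, 80.6]
tcp_rot: [-0.0, -0.195, 0.981, -0.0]
ft_force: [-0.7, -0.7, 0.3]
width: 25.4
```

Gripped with almost no side force. Now I'll lift 12.5 mm.

Call:
arm_command:
  series:
    - {"travel":[0,0,-3],"delta_rot":[0,0,0]}
    - {"travel":[0,0,-6],"delta_rot":[0,0,0]}
    - {"travel":[0,0,-9],"delta_rot":[0,0,0]}
    - {"travel":[0,0,-12.5],"delta_rot":[0,0,0]}
    - {"travel":[0,0,-12.5],"delta_rot":[0,0,0]}
    - {"travel":[0,0,-12.5],"delta_rot":[0,0,0]}

```text
time_s: 5.6
tcp_pos: [425.8, 265.1, 93.1]
tcp_rot: [-0.0, -0.195, 0.981, -0.0]
ft_force: [2.5, -0.9, -8.0]
width: 25.5
```

```bash
python3 - <<'E'
from h import *
from scipy.spatial.transform import Rotation as R
s=eyes.grab_frame("scene");cv2.imwrite("pics/s2.png",cv2.resize(s["img"][215:335,260:420],None,fx=4.5,fy=4.5,interpolation=3))
st=monitor.read_state();print(st["time_s"],st["tcp_pos"],st["ft_force"])
q=st["tcp_rot"];M=R.from_quat([*q[1:],q[0]]).as_matrix();p=st["tcp_pos"][:2];C=np.array([532.8,309.7])
d=(p-C);print(np.hypot(*d));d*=116/np.hypot(*d)
for k in range(1,13):
    a=np.radians(29)*k/12
    c,n=np.cos(-a),np.sin(-a);w=np.array([[c,-n],[n,c]])@d-d
    print((M.T@[*w,0]).round(1),round(np.degrees(a),1))
E
```

```text
5.65 [425.80881166 265.15440268  93.03129196] [ 3.61661162 -0.9392524  -8.56261145]
115.89402323736152
[-0.1  4.9 -0. ] 2.4
[-0.4  9.8 -0. ] 4.8
[-0.9 14.6 -0. ] 7.3
[-1.6 19.5 -0. ] 9.7
[-2.5 24.3 -0. ] 12.1
[-3.7 29.  -0. ] 14.5
[-5.  33.8 -0. ] 16.9
[-6.5 38.4 -0. ] 19.3
[-8.2 43.  -0. ] 21.8
[-10.1  47.5  -0. ] 24.2
[-12.2  51.9  -0. ] 26.6
[-14.5  56.3  -0. ] 29.0
```

View pics/s2.png

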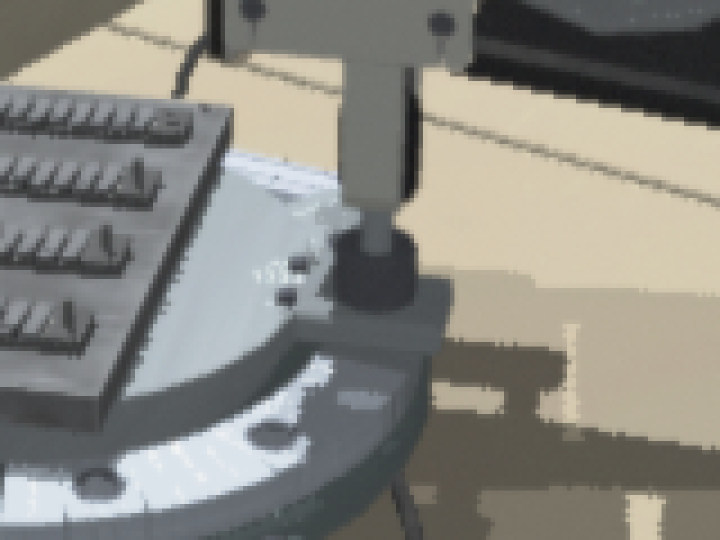

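The vertical force of −8 N matches the spring at about 12.5 mm of lift, so the pin is clear. Now I'll turn clockwise along the arc, starting with a third of it.

Call:
arm_command:
  series:
    - {"travel":[0,2.4,0],"delta_rot":[0,0,1.2]}
    - {"travel":[-0.1,4.9,0],"delta_rot":[0,0,2.4]}
    - {"travel":[-0.4,9.8,0],"delta_rot":[0,0,4.8]}
    - {"travel":[-0.9,14.6,0],"delta_rot":[0,0,7.3]}
    - {"travel":[-0.9,14.6,0],"delta_rot":[0,0,7.3]}

```text
time_s: 6.28
tcp_pos: [421.0, 279.5, 93.1]
tcp_rot: [-0.0, -0.132, 0.991, 0.0]
ft_force: [1.1, 3.0, -8.6]
width: 25.5
```

Call:
arm_command:
  series:
    - {"travel":[-0.1,4.9,0],"delta_rot":[0,0,2.4]}
    - {"travel":[-0.4,9.8,0],"delta_rot":[0,0,4.8]}
    - {"travel":[-0.9,14.6,0],"delta_rot":[0,0,7.3]}
    - {"travel":[-1.6,19.5,0],"delta_rot":[0,0,9.7]}
    - {"travel":[-2.5,24.3,0],"delta_rot":[0,0,12.1]}
    - {"travel":[-3.7,29,0],"delta_rot":[0,0,14.5]}
    - {"travel":[-5,33.8,0],"delta_rot":[0,0,16.9]}
    - {"travel":[-6.5,38.4,0],"delta_rot":[0,0,19.3]}
    - {"travel":[-8.2,43,0],"delta_rot":[0,0,21.8]}
    - {"travel":[-8.2,43,0],"delta_rot":[0,0,21.8]}

```text
time_s: 7.52
tcp_pos: [417.8, 323.0, 93.1]
tcp_rot: [0.0, 0.057, 0.998, 0.0]
ft_force: [1.8, 1.6, -8.9]
width: 25.1
```

```bash
python3 - <<'E'
from h import *
w=eyes.grab_frame("wrist");cv2.imwrite("pics/w3.png",w["img"])
s=monitor.read_state();p=s["tcp_pos"][:2]-[532.8,309.7];p0=np.array([425.85,265.15])-[532.8,309.7]
print(np.hypot(*p),np.arctan2(p0[1],p0[0])%6.2832-np.arctan2(p[1],p[0])%6.2832,s["tcp_pos"],s["ft_force"])
E
```

```text
115.72980407093233 0.508694500038406 [417.82123983 322.86329212  93.12659039] [ 3.02193842  1.94996355 -9.12476404]
```

View pics/w3.png

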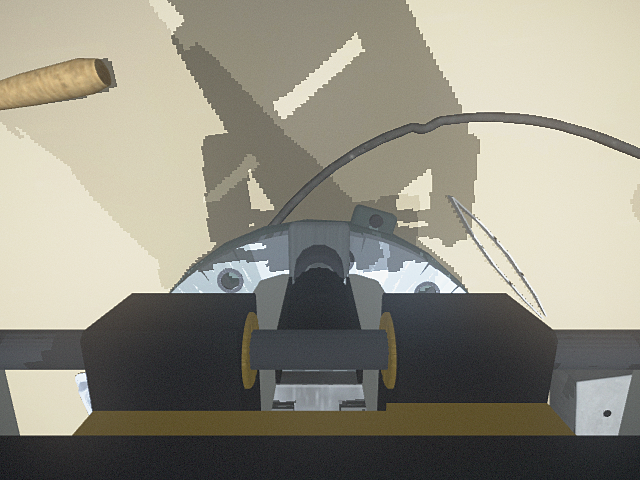

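The wrist picture shows the table at about 0.51 rad. The start hole is behind at (230,280), and the next hole peeks out beside the lug at (350,258). I'll ease the pin down onto the plate and open the jaws a little.

Call:
arm_command:
  series:
    - {"travel":[0,0,0.8],"delta_rot":[0,0,0]}
    - {"travel":[0,0,1.5],"delta_rot":[0,0,0]}
    - {"travel":[0,0,2],"delta_rot":[0,0,0]}
    - {"travel":[0,0,2],"delta_rot":[0,0,0]}

```text
time_s: 8.07
tcp_pos: [417.8, 322.7, 91.1]
tcp_rot: [0.0, 0.057, 0.998, 0.0]
ft_force: [3.9, 2.9, -8.0]
width: 25.6
```

Call:
arm_command:
  series:
    - {"travel":[0,0,0],"delta_rot":[0,0,0]}
    - {"travel":[0,0,0],"delta_rot":[0,0,0]}
    - {"travel":[0,0,0],"delta_rot":[0,0,0]}
  claw: -0.33

```text
time_s: 8.45
tcp_pos: [417.8, 322.7, 91.4]
tcp_rot: [0.0, 0.057, 0.998, 0.0]
ft_force: [0.4, 0.1, -0.5]
width: 31.2
```

Now to push with the trailing finger: first a quick stretch to just short of the expected hole, then fine steps.

Call:
arm_command:
  series:
    - {"travel":[0,1.5,0],"delta_rot":[0,0,0.5]}
    - {"travel":[0,2.9,0],"delta_rot":[0,0,1]}
    - {"travel":[0,4,0],"delta_rot":[0,0,1.5]}
    - {"travel":[0,5,0],"delta_rot":[0,0,2]}
    - {"travel":[-0.1,6,0],"delta_rot":[0,0,2.5]}
    - {"travel":[-0.1,7,0],"delta_rot":[0,0,2.5]}
    - {"travel":[-0.1,8,0],"delta_rot":[0,0,3]}

```text
time_s: 9.32
tcp_pos: [418.7, 329.5, 91.0]
tcp_rot: [-0.0, 0.084, 0.997, -0.001]
ft_force: [0.4, -10.3, 3.6]
width: 31.2
```

Call:
arm_command:
  series:
    - {"travel":[0,0.7,0],"delta_rot":[0,0,0.3]}
    - {"travel":[-0.1,1.4,0],"delta_rot":[0,0,0.6]}
    - {"travel":[-0.1,2,0],"delta_rot":[0,0,1]}

```text
time_s: 9.7
tcp_pos: [419.0, 331.4, 91.0]
tcp_rot: [-0.0, 0.092, 0.996, -0.001]
ft_force: [0.7, -9.3, 3.3]
width: 31.3
```

Call:
arm_command:
  series:
    - {"travel":[0,0.7,0],"delta_rot":[0,0,0.3]}
    - {"travel":[-0.1,1.4,0],"delta_rot":[0,0,0.6]}
    - {"travel":[-0.1,2,0],"delta_rot":[0,0,1]}

```text
time_s: 10.07
tcp_pos: [419.5, 333.8, 90.9]
tcp_rot: [-0.0, 0.101, 0.995, -0.001]
ft_force: [0.8, -4.9, -0.1]
width: 31.5
```

Call:
arm_command:
  series:
    - {"travel":[0,0.5,0],"delta_rot":[0,0,0.2]}
    - {"travel":[-0.1,1,0],"delta_rot":[0,0,0.5]}
    - {"travel":[-0.1,1.5,0],"delta_rot":[0,0,0.7]}

```text
time_s: 10.45
tcp_pos: [419.9, 336.0, 90.9]
tcp_rot: [-0.0, 0.107, 0.994, -0.0]
ft_force: [-0.5, -1.5, -2.0]
width: 31.1
```

The force dropped and the tool is being pulled down, so the nose is starting into the hole. Smaller steps from here.

Call:
arm_command:
  series:
    - {"travel":[0,0.3,0],"delta_rot":[0,0,0.1]}
    - {"travel":[0,0.6,0],"delta_rot":[0,0,0.3]}

```text
time_s: 10.7
tcp_pos: [420.4, 337.0, 91.4]
tcp_rot: [0.0, 0.11, 0.994, 0.0]
ft_force: [-0.5, -0.4, 0.6]
width: 31.6
```

Call:
arm_command:
  series:
    - {"travel":[0,0.3,0],"delta_rot":[0,0,0.1]}
    - {"travel":[0,0.6,0],"delta_rot":[0,0,0.3]}

```text
time_s: 10.95
tcp_pos: [420.4, 337.2, 91.2]
tcp_rot: [0.0, 0.112, 0.994, 0.0]
ft_force: [0.7, 0.3, 1.2]
width: 31.3
```

No force at all now: the knob has probably snapped ahead of the finger into the hole. I'll check by camera.

```bash
python3 - <<'E'
from h import *
s=eyes.grab_frame("scene");cv2.imwrite("pics/s4.png",cv2.resize(s["img"][215:335,250:410],None,fx=4.5,fy=4.5,interpolation=3))
C=np.array([532.8,309.7]);d=np.array([426,265.5])-C
a=-.622;p=C+np.array([[np.cos(a),-np.sin(a)],[np.sin(a),np.cos(a)]])@d;print("hole",p)
for z in(78,88,112,122):print(z,((np.array(proj(s,[*p,z]))-[250,215])*4.5).round())
st=monitor.read_state();print(st["tcp_pos"],st["ft_force"],st["time_s"])
E
```

```text
hole [420.24841416 336.006283  ]
78 [323. 317.]
88 [323. 289.]
112 [324. 221.]
122 [325. 191.]
[420.401477   337.2485909   91.20312336] [-0.34768367  0.40275678 -0.45370462] 11.0
```

View pics/s4.png

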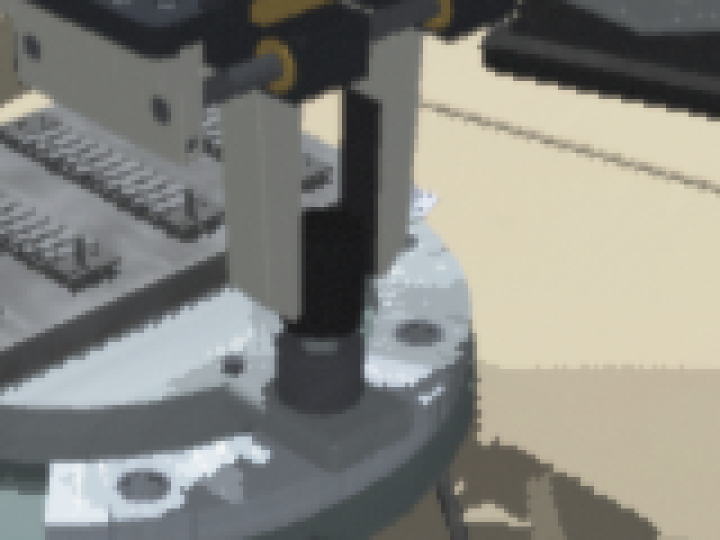

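The knob's bottom rim sits right above the housing. Its top is at row 205–235, where z=112 (home) predicts 221; a lifted knob would be at 191. I'll test the lock with a light nudge.

Call:
arm_command:
  series:
    - {"travel":[0,0.6,0],"delta_rot":[0,0,0]}
    - {"travel":[0,1.2,0],"delta_rot":[0,0,0]}
    - {"travel":[0,1.8,0],"delta_rot":[0,0,0]}
    - {"travel":[0,1.8,0],"delta_rot":[0,0,0]}

```text
time_s: 11.5
tcp_pos: [420.7, 338.8, 91.1]
tcp_rot: [-0.0, 0.112, 0.994, -0.0]
ft_force: [0.1, -1.6, -0.2]
width: 31.0
```

Call:
arm_command:
  series:
    - {"travel":[0,0.4,0],"delta_rot":[0,0,0]}
    - {"travel":[0,0.8,0],"delta_rot":[0,0,0]}
    - {"travel":[0,0.8,0],"delta_rot":[0,0,0]}

```text
time_s: 11.88
tcp_pos: [420.9, 339.6, 91.1]
tcp_rot: [-0.0, 0.112, 0.994, -0.0]
ft_force: [-2.2, -1.6, 1.5]
width: 31.1
```

Call:
arm_command:
  series:
    - {"travel":[0,0.4,0],"delta_rot":[0,0,0]}
    - {"travel":[0,0.7,0],"delta_rot":[0,0,0]}
    - {"travel":[0,0.7,0],"delta_rot":[0,0,0]}

```text
time_s: 12.25
tcp_pos: [420.9, 340.3, 91.1]
tcp_rot: [-0.0, 0.112, 0.994, -0.0]
ft_force: [-2.5, -2.7, 1.8]
width: 31.3
```

Call:
arm_command:
  series:
    - {"travel":[0,0.3,0],"delta_rot":[0,0,0]}
    - {"travel":[0,0.6,0],"delta_rot":[0,0,0]}
    - {"travel":[0,0.6,0],"delta_rot":[0,0,0]}

```text
time_s: 12.62
tcp_pos: [421.0, 340.5, 91.1]
tcp_rot: [-0.0, 0.112, 0.994, -0.001]
ft_force: [-2.8, -5.8, 2.8]
width: 31.2
```

The tool advanced 0.2 mm of the 0.6 mm commanded while the force rose, so the table is locked. I'll back off, open and retreat straight up.

Call:
arm_command:
  series:
    - {"travel":[0,-1.5,0],"delta_rot":[0,0,0]}
    - {"travel":[0,-3,0],"delta_rot":[0,0,0]}
    - {"travel":[0,-3,0],"delta_rot":[0,0,0]}
    - {"travel":[0,-3,0],"delta_rot":[0,0,0]}
    - {"travel":[0,-3,0],"delta_rot":[0,0,0]}
  claw: 0.2

```text
time_s: 13.25
tcp_pos: [420.6, 338.1, 91.1]
tcp_rot: [0.0, 0.112, 0.994, 0.0]
ft_force: [-0.1, -0.6, -0.3]
width: 55.7
```

Call:
arm_command:
  series:
    - {"travel":[0,0,-15],"delta_rot":[0,0,0]}
    - {"travel":[0,0,-40],"delta_rot":[0,0,0]}
    - {"travel":[0,0,-70],"delta_rot":[0,0,0]}
    - {"travel":[0,0,-100],"delta_rot":[0,0,0]}
    - {"travel":[0,0,-120],"delta_rot":[0,0,0]}
    - {"travel":[0,0,-120],"delta_rot":[0,0,0]}
    - {"travel":[0,0,-120],"delta_rot":[0,0,0]}

```text
time_s: 14.12
tcp_pos: [420.2, 337.8, 210.7]
tcp_rot: [-0.0, 0.112, 0.994, -0.0]
ft_force: [-0.1, -1.0, -0.3]
width: 55.7
```

```bash
python3 - <<'E'
from h import *
s=eyes.grab_frame("scene");t=eyes.grab_frame("top")
cv2.imwrite("pics/s5.png",cv2.resize(s["img"][215:335,230:390],None,fx=4.5,fy=4.5,interpolation=3))
for n,f in(("s",s),("t",t)):
    for k in("knob","tweezers","cover_plate","comb_9"):
        for r in eyes.trace(k,f)[:2]:ys,xs=np.nonzero(r["pixels"]);print(n,k,round(r["p"],2),r["rect"],xs.mean().round(1),ys.mean().round(1))
    for z in(95,105):print(z,np.round(proj(f,[420.2,336.5,z]),1))
st=monitor.read_state();print(st["tcp_pos"],st["ft_force"],st["time_s"])
E
```

```text
s knob 0.86 [308.9, 263.6, 329.8, 294.7] 319.9 276.3
s tweezers 0.57 [215.1, 360.0, 304.1, 371.5] 260.9 366.7
s tweezers 0.43 [181.8, 235.0, 342.1, 317.3] 269.5 277.4
s cover_plate 0.58 [338.6, 256.8, 348.0, 260.8] 341.8 258.8
s comb_9 0.66 [305.8, 190.9, 340.3, 227.5] 322.5 210.1
95 [321.7 275. ]
105 [321.8 268.7]
t tweezers 0.39 [215.5, 174.6, 326.5, 264.5] 285.9 214.7
t cover_plate 0.66 [338.2, 199.5, 361.2, 250.7] 350.2 225.2
t comb_9 0.7 [394.9, 176.3, 460.3, 187.6] 424.9 181.6
95 [243.9 282.6]
105 [243.3 281.8]
[420.50515896 337.98960142 211.01153925] [ 0.07695223 -1.24411692 -0.15091102] 14.625
```

View pics/s5.png

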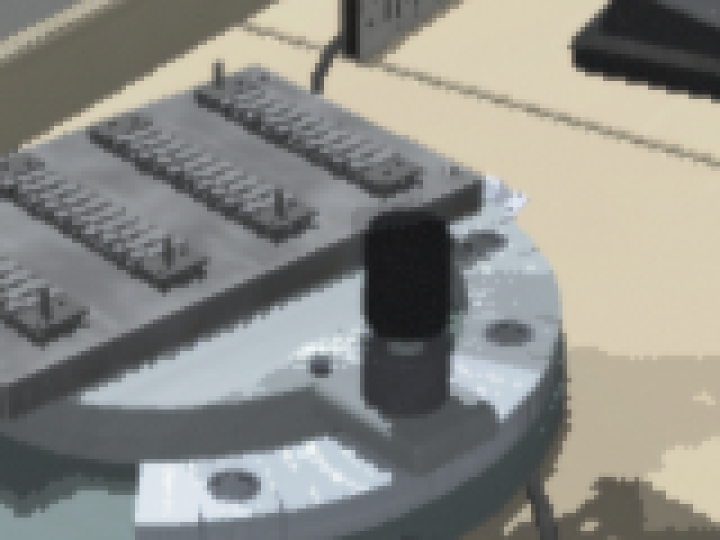

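The picture shows the knob low on its housing, with its centre at row 276 (home predicts 275, 10 mm lifted predicts 269). One empty hole is left ahead of it, and the bystanders are where they were. Handing in.

```bash
python3 -c "
from h import *
print(finish_job())"
```

```text
the job is handed in; nothing more can be done
None
```

The turntable is locked in the very next hole clockwise, at about 0.63 rad by my estimate. The gripper has let go and stands about 100 mm above the knob. I handed the job in at about 14.6 s; it reports no verdict.

**What I did:** I gripped the knob and lifted it 12.5 mm. I then turned the table to about 0.51 rad with the pin clear, set the pin down on the plate and opened the jaws slightly. One finger pushed the knob along in small steps, with about 10 N of drag, until the pin dropped in.

**Last checks:**
- **Lock:** in a light nudge, the final 0.6 mm commanded moved the tool only 0.2 mm, and the force rose to about 6 N. The highest side force I read at the tool was about 10 N; the force at the pin itself was not measured.
- **Plunger home:** the knob's centre is at image row 276. Fully home predicts 275 and 10 mm lifted predicts 269.
- **Bystanders:** the tweezers, cover plate and comb show within about 1 pixel of where they started, each in at least one view.

**Checks that disagreed:** the networks missed the knob in the final top view. They also gave a false tweezers hit there, and the comb's outline in the scene view was several pixels off its first one. The comb and cover plate match in the top view, and the tweezers in the scene view.

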